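Sort two bearing housings and hold the cam clamp at full lift

ROBOT

A 6-joint arm with a two-finger parallel gripper is mounted at the origin on the work surface. World frame = base frame: x ahead of the robot, y to its left, z up, the work surface at z = 0. Lengths are in m, angles in degrees, forces in N, time in s.
With the tool pointing down it reaches from about 0.35 to 0.925 m from the base axis. Payload 6.4 kg.
Tool frame: the origin (TCP) lies between the finger pads, 19 mm behind the fingertips; this is the grasp point; z points along the fingers, y is the line along which they close (so a half turn about z gives the same grasp; the last joint's range is limited). The gripper opens to 94 mm and grips with 3 to 60 N. Pads are 16 mm wide; open, the fingers measure 119 mm over their backs; the gripper's body (75 mm by 177 mm) begins 78 mm behind the grasp point.
Start: joints at [58.149, 14.043, 89.255, -0, 76.702, -9.975], TCP at [0.242, 0.603, 0.224] pointing down, gripper open.
Joint ranges: [-179.41, 179.41], [-58.25, 129.5], [7.25, 145.43], [-54.29, 234.29], [11.92, 165.04], [-157.13, 157.13]. Speed limits (degrees/s): [147.25, 147.25, 180, 180, 180, 180].

INTERFACE

Orientations are given as a 3x3 rotation matrix whose columns are the frame's x, y, z axes.
In Python, from cell import ctrl, eyes, ticket, probe_bus gives the robot as it stands (ctrl), with the cameras (eyes), the job (ticket) and the readings (probe_bus).
- The arm moves only by the shell command python3 steer.py [FORCE], which reads ROWS from standard input. ROWS is a JSON object whose key "increments" holds a list of rows, 1 to 8 of them, each of 5 numbers: the finger opening in m, then dx, dy, dz in a scale on which 1.0 is 0.6 m, then a turn about the tool's z in a scale on which 1.0 is pi rad; each row shifts and turns the commanded pose from where the row before left it, along the tool's axes as they then stand; what a row does not reach is not made up. A row lasts 1/12 s, in which the tool goes at most 0.0417 m and 7.16 degrees, less where a joint would pass 70% of its speed; a pose out of reach is approached as far as the arm can. The fingers move at their own pace and stop on an object; FORCE is the grip in N (left out, the last holds). Time passes only in rows, so rows that do not move let the fingers close. It prints the time, the measured TCP pose, the force, the opening and the grip force at its end. Shift and turn numbers lie between -1 and 1, and a call with a number outside is refused. Input that does not fit is refused with a message, and nothing moves.
- probe_bus.observe(): the state, without advancing time (a new reading comes with each control period).
- eyes.get_image(name): name is "scene" or "side" or "wrist"; returns a dict with "color" (400x640x3 uint8, red, green, blue), "camera_matrix" (3x3 intrinsics, pixels), "extrinsics" (4x4, takes a point from camera to world coordinates). Camera axes: x right, y up, looking along -z (the intrinsics and any distortion apply to the point x, -y, -z); pixel columns grow to the right and rows downward; lengths in m; the calibration is good to about 2 mm. A picture is of the moment at which its call begins. There is no depth.
- ticket.hand_in(): hands the job in; it is judged then, once.
The state is a dict: "time": time; "q": joint angles; "joint_velocities": joint speeds; "joint_efforts": joint torques, N m; "tool_pos": TCP position; "tcp_rot": TCP orientation; "force": force on the tool from outside, world axes, zero at the start; "moment": the same for the moment, N m; "grip_width": finger opening in m; "finger_force": force on a finger pad.
Only numpy, scipy, OpenCV 4.12 (cv2) and the standard library are available. Lean on these libraries where they do the work, as an engineer would, in place of code of your own. Each camera call takes 0.05 s, during which the arm holds its last target. There are 200 camera calls.

TASK

Sort the two bearing housings by the coloured tag on top: set the green-tagged one flat in the green nest of the cam clamp and the red-tagged one flat in the red reject nest, lowering each in rather than dropping it. With both in place, swing the cam lever clockwise (seen from above) by its red knob to the point of highest lift, where it points straight away from the nest and the jaw clamps the green housing, not short of it and not past it. The lever springs back, so finish while holding it there; do not push the wrench, the screwdriver, the tape roll or the grinding wheel about.

Things in the scene. Friction and masses are not known exactly. Their poses are not given: they have to be found in the camera images.
- housing_green: Aluminium bearing housing, square green tag (24 mm) on top. Flange 44 (x) x 60 (y) x 10 mm high, on it a centred block 32 (x) x 40 (y), top at 38 mm; 150 to 310 g. Origin: centre of the underside; z up. Grasp the block across its 32 mm (x), fingertips above the flange; a half turn about z makes no difference. Stands upright on the table at the start.
- housing_red: Aluminium bearing housing, square red tag (24 mm) on top. Flange 44 (x) x 60 (y) x 10 mm high, on it a centred block 32 (x) x 40 (y), top at 38 mm; 150 to 310 g. Origin: centre of the underside; z up. Grasp the block across its 32 mm (x), fingertips above the flange; a half turn about z makes no difference. Stands upright on the table at the start.
- clamp: Grey cam clamp fixture, fixed to the table, base plate 120 (x) x 200 (y) x 12 mm. Origin: on the table, 15 mm to the +y side of the plate's middle; x, y are the fixture's axes. Nest at -y, cam at +y; between them, under 26 mm high, a steel pusher with a brass jaw slides towards the nest (-y), a guide block at either side.
- pass_nest (a point): Middle of the clamp nest's floor, 12 mm above the table (axes as clamp). The housing goes here, its y along the fixture's y (either way round). To spare round the flange: 2.5 mm on each side in x (side walls 9 mm high), 3.5 mm on each side in y (stop wall 10 mm high at -y, open jaw at +y). The jaw later pushes the housing up to 7 mm to -y, against the stop.
- reject: Red open tray, the reject nest, fixed to the table: 72 (x) x 88 (y) x 17 mm high, walls 8 mm thick. Origin: centre of its underside.
- reject_nest (a point): Middle of the reject nest's floor (axes as reject), 8 mm above the table. The free room is 56 (x) x 72 (y) mm: 6 mm to spare on each side of a housing that lies along y; walls rise 9 mm above this floor.
- cam_pivot (a point): Point on the cam's vertical axle, 12 mm above the table; the lever turns about it in the horizontal plane. It lies 111.5 mm from pass_nest, along the fixture's +y.
- knob (a point): Point on the axis of the upright red knob at the lever's end, 78 mm above the table and 110 mm from the axle: a good TCP height. The knob is a round post 24 mm in diameter, from 43 to 93 mm above the table, turning freely on its own axis, with free room all around; the dark steel arm under it (18 mm wide) has its top at 43 mm.
- lever: The cam lever itself (arm and knob); origin on the axle, 12 mm above the table; its -x axis points along the arm to the knob.
- cam (a joint): Cam lever angle (rad), 0 to 2.6, growing clockwise from above. At 0 the arm points along the fixture's -x. The eccentric meets the pusher at about 0.34; lift = 15 mm x sin(angle) - 5 mm, highest at 1.571, where the arm points along the fixture's +y, straight away from the nest; less beyond. A return spring pulls it back below 0.4: about 5 N at the knob at the highest point.
- pusher (a joint): Lift of the pusher towards the nest (m), 0 at rest, about 0.010 at the highest point.
- jaw: Sprung brass jaw at the pusher's end, 40 mm wide, 14 to 22 mm above the table; origin in its mount, not on the jaw. Its own spring gives about 7 N on the housing at full lift.
- tape_roll: Bystander: brown tape roll lying flat, 84 mm in diameter, 24 mm high; origin under its centre.
- grinding_wheel: Bystander: reddish-brown grinding wheel lying flat, 100 mm in diameter, 18 mm high; origin under its centre.
- screwdriver: Bystander: screwdriver lying on the table; origin near its middle.
- wrench: Bystander: wrench lying on the table; origin near its middle.

How it is judged:
By the outcome, as a careful person would: the job done as asked, in the order asked, and still so for the second after the job is handed in, while the arm keeps its last pose, push and grip.
It also fails if it takes over 59 s, if anything falls off the work surface, if the arm or the gripper's body presses on something with over 40 N, if the wrist force passes 120 N, or if a joint passes its speed limit or range.

## Working session

There is one attempt and no reset: what is moved stays moved. The work goes in short steps, Python scripts to look and compute and a shell command to move; the robot and the scene stay as the last step left them, time stands still between calls to the robot, and variables do not carry over. Pictures are saved under pics/ and viewed, at most 13 in all, crops included, and the job is handed in when it is done.

```bash
ls; mkdir -p pics
python3 - <<'E'
from cell import ctrl, eyes, ticket, probe_bus
import cv2,numpy as np
for n in("scene","side","wrist"):
    d=eyes.get_image(n); cv2.imwrite(f"pics/{n}0.png",d["color"][:,:,::-1])
    np.savez(f"pics/{n}0.npz",**{k:v for k,v in d.items()})
    print(n,list(d.keys()),d["camera_matrix"].round(1).tolist(),d["extrinsics"].round(3).tolist())
s=probe_bus.observe();print(s)
E
```

```text
cell.py
pics
steer.py
scene ['color', 'camera_matrix', 'extrinsics'] [[397.7, 0.0, 311.5], [0.0, 397.7, 198.1], [0.0, 0.0, 1.0]] [[0.703, -0.408, 0.582, 1.142], [0.711, 0.428, -0.558, -0.622], [-0.021, 0.807, 0.591, 0.636], [0.0, 0.0, 0.0, 1.0]]
side ['color', 'camera_matrix', 'extrinsics'] [[384.0, 0.0, 322.6], [0.0, 384.0, 197.5], [0.0, 0.0, 1.0]] [[-0.801, 0.436, -0.41, 0.19], [-0.598, -0.601, 0.529, 0.402], [-0.016, 0.669, 0.743, 0.84], [0.0, 0.0, 0.0, 1.0]]
wrist ['color', 'camera_matrix', 'extrinsics'] [[336.5, 0.0, 316.2], [0.0, 336.5, 193.9], [0.0, 0.0, 1.0]] [[0.372, -0.893, -0.254, 0.168], [0.928, 0.357, 0.104, 0.633], [-0.002, -0.275, 0.961, 0.385], [0.0, 0.0, 0.0, 1.0]]
{'time': 0.15, 'q': array([ 5.81497695e+01,  1.40742180e+01,  8.93089754e+01, -8.69120071e-04,
        7.67029370e+01, -9.97470600e+00]), 'joint_velocities': array([-0.05962098, -0.11192882, -0.25728546,  0.08232202, -0.02851555,
        0.13735463]), 'joint_efforts': array([ 2.52820770e-03, -4.16265357e+01, -3.14983606e+01,  6.86656265e-02,
        3.16203211e-02, -7.33654792e-05]), 'tool_pos': array([0.24194042, 0.60281841, 0.22340539]), 'tcp_rot': array([[-9.27996710e-01,  3.72587570e-01, -7.80730905e-04],
       [ 3.72588307e-01,  9.27995853e-01, -1.28470346e-03],
       [ 2.45850501e-04, -1.48309179e-03, -9.99998870e-01]]), 'force': array([ 0.80287315,  0.06551893, -0.0013632 ]), 'moment': array([ 0.00789248,  0.00240767, -0.07194311]), 'finger_force': 0.0, 'grip_width': 0.09407464968270901}
```

View pics/scene0.png

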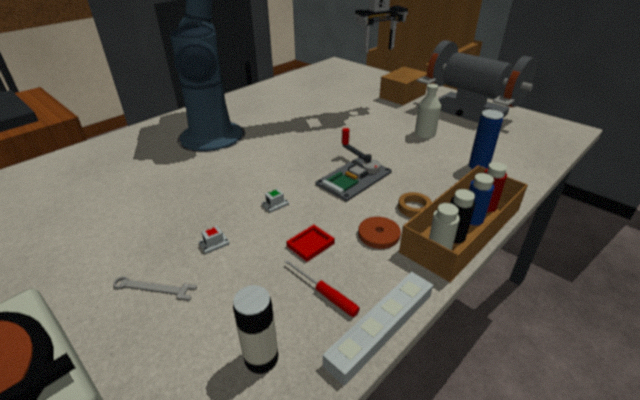

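View pics/side0.png

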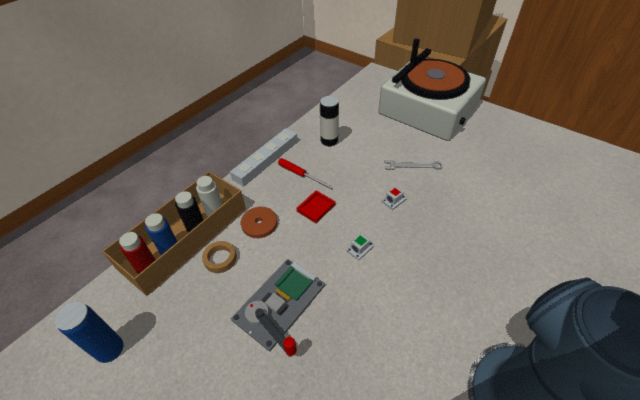

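The scene picture shows the green-tagged housing at (275,196), the red-tagged one at (211,236), the red tray at (310,242), the clamp at (353,178) and the knob at (346,136). In the side picture the same things are at (360,245), (395,196), (316,207), (280,300) and (290,346).

```bash
cat > h.py <<'E'
import numpy as np,cv2
def ray(d,uv):
    K=d["camera_matrix"];E=d["extrinsics"]
    p=np.linalg.inv(K)@np.array([uv[0],uv[1],1.]); p=np.array([p[0],-p[1],-p[2]])
    v=E[:3,:3]@p; return E[:3,3],v/np.linalg.norm(v)
def plane(d,uv,z):
    o,v=ray(d,uv); return o+v*(z-o[2])/v[2]
def tri(obs):
    A=np.zeros((3,3));b=np.zeros(3)
    for d,uv in obs:
        o,v=ray(d,uv);P=np.eye(3)-np.outer(v,v);A+=P;b+=P@o
    x=np.linalg.solve(A,b); return x,[np.linalg.norm((np.eye(3)-np.outer(v,v))@(x-o)) for o,v in [ray(*q) for q in obs]]
def blobs(img,col,amin=15):
    h=cv2.cvtColor(img,cv2.COLOR_RGB2HSV)
    if col=="r": m=((h[...,0]<5)|(h[...,0]>174))&(h[...,1]>190)&(h[...,2]>70)
    else: m=(h[...,0]>50)&(h[...,0]<85)&(h[...,1]>90)&(h[...,2]>40)
    n,l,s,c=cv2.connectedComponentsWithStats(m.astype(np.uint8))
    return [(c[i].round(1),s[i].tolist(),l==i) for i in range(1,n) if s[i][4]>=amin]
def load(n): return dict(np.load(f"pics/{n}.npz"))
E
python3 - <<'E'
from h import *
for n in("scene0","side0","wrist0"):
    d=load(n)
    for c in "rg":
        for b in blobs(d["color"],c): print(n,c,b[0],b[1])
E
```

```text
scene0 r [345.1 135.9] [343, 129, 6, 15, 77]
scene0 r [310.  242.3] [287, 225, 47, 36, 932]
scene0 r [211.2 231.3] [207, 228, 10, 7, 41]
scene0 r [337.5 298.5] [316, 281, 43, 35, 527]
scene0 g [342.5 180.5] [328, 172, 30, 18, 270]
scene0 g [273.8 192.6] [269, 190, 10, 6, 42]
side0 r [291.3 166.8] [279, 159, 27, 17, 182]
side0 r [394.9 191.5] [391, 189, 9, 6, 35]
side0 r [315.5 206. ] [297, 191, 38, 31, 671]
side0 r [134.  258.8] [120, 244, 25, 28, 257]
side0 r [289.4 345.8] [284, 337, 12, 19, 176]
side0 g [360.4 240. ] [355, 235, 12, 10, 68]
side0 g [293.  283.3] [275, 267, 38, 33, 673]
```

View pics/wrist0.png

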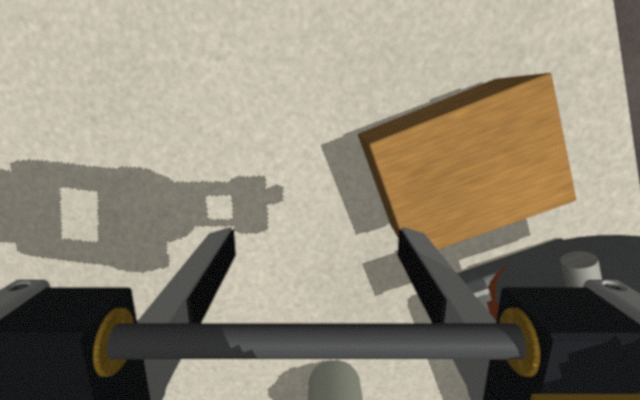

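The wrist picture shows only the wooden block, which is not part of the job, at (470,150), with the fingers at about (210,270) and (430,270) in the lower half.

```bash
python3 - <<'E'
from h import *
S=load("scene0");D=load("side0")
for n,a,b in [("greentag",(273.8,192.6),(360.4,240)),("redtag",(211.2,231.3),(394.9,191.5)),("tray",(310,242.3),(315.5,206)),("nest",(342.5,180.5),(293,283.3)),("knob",(345.1,135.9),(289.4,345.8))]:
    x,e=tri([(S,a),(D,b)]); print(n,x.round(4),np.round(e,4))
for n,uv,z in [("greentag",(360.4,240),.038),("redtag",(394.9,191.5),.038)]: print(n,plane(D,uv,z).round(4))
# rough nest orientation on the side image
for c,z in (("g",.012),("r",.012)):
    for b in blobs(D["color"],c,300):
        cn=max(cv2.findContours(b[2].astype(np.uint8),0,2)[0],key=cv2.contourArea)[:,0]
        P=np.array([plane(D,p,z)[:2] for p in cn]); r=cv2.minAreaRect((P*1000).astype(np.float32)); print(c,r)
E
python3 -c "
import cv2
a=cv2.imread('pics/side0.png')[220:370,210:410];b=cv2.imread('pics/scene0.png')[120:260,190:390]
cv2.imwrite('pics/crop1.png',cv2.vconcat([cv2.resize(a,(800,600))[:,:].copy()])[:])
cv2.imwrite('pics/crop2.png',cv2.resize(b,(800,560)))"
```

```text
greentag [ 0.466  -0.1086  0.0392] [0.0007 0.0007]
redtag [ 0.479  -0.3079  0.039 ] [0.0007 0.0007]
tray [ 0.6448 -0.1529  0.0084] [0.001 0.001]
nest [0.5354 0.0805 0.0175] [0.0002 0.0002]
knob [0.4286 0.2123 0.0686] [0.0012 0.0012]
greentag [ 0.4669 -0.1088  0.038 ]
redtag [ 0.4798 -0.3081  0.038 ]
g ((538.505126953125, 78.38604736328125), (68.22695922851562, 71.18314361572266), 89.29524230957031)
r ((644.5159301757812, -150.74989318847656), (94.19896697998047, 77.11511993408203), 88.45244598388672)
```

View pics/crop1.png

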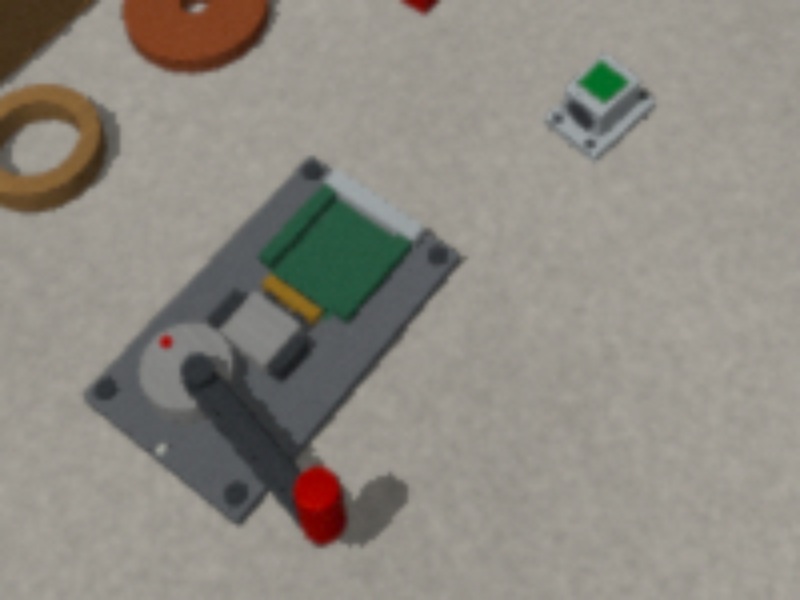

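The crop of the side view shows the clamp: green nest at about (340,245), brass jaw (292,298), cam disc (187,365) and axle (200,368), with the red knob upright at (320,505). The lever is at its zero position. The green housing stands alone at upper right.

Run:
```python
from h import *
S=load("scene0");W=load("wrist0")
b=plane(S,(428,134),0);print("bottle base",b, "can",plane(S,(483,163),0))
print("bottle top tri",tri([(S,(433,88)),(W,(335,365))]))
for z in(.1,.15,.2,.25): print(z,plane(S,(433,88),z),plane(W,(335,365),z))
```

```text
bottle base [0.53925716 0.51566945 0.        ] can [0.76235841 0.46361825 0.        ]
bottle top tri (array([0.45851567, 0.57202633, 0.10801141]), [np.float64(0.04116409488118777), np.float64(0.041164094881187746)])
0.1 [0.45265023 0.65896124 0.1       ] [0.42058023 0.55192908 0.1       ]
0.15 [0.51696299 0.53944606 0.15      ] [0.37620618 0.56615853 0.15      ]
0.2 [0.58127575 0.41993089 0.2       ] [0.33183212 0.58038798 0.2       ]
0.25 [0.64558851 0.30041572 0.25      ] [0.28745807 0.59461744 0.25      ]
```

The manual's scale: shifts go in shares of 0.6 m and turns go in shares of pi rad. Converting my numbers, -0.029 m / 0.6 = -0.0483.

```bash
echo '{"increments":[[0.094, -0.0483, -0.0483, 0, 0], [0.094, -0.0483, -0.0483, 0, 0], [0.094, -0.0483, -0.0483, 0, 0], [0.094, -0.0483, -0.0483, 0, 0], [0.094, -0.0483, -0.0483, 0, 0], [0.094, -0.0483, -0.0483, 0, 0], [0.094, -0.0483, -0.0483, 0, 0], [0.094, -0.0483, -0.0483, 0, 0]]}' | python3 steer.py; echo '{"increments":[[0.094, -0.0483, -0.0483, 0, 0], [0.094, -0.0483, -0.0483, 0, 0], [0.094, -0.0483, -0.0483, 0, 0], [0.094, -0.0483, -0.0483, 0, 0], [0.094, -0.0483, -0.0483, 0, 0], [0.094, -0.0483, -0.0483, 0, 0], [0.094, -0.0483, -0.0483, 0, 0], [0.094, -0.0483, -0.0483, 0, 0]]}' | python3 steer.py;echo '{"increments":[[0.094, 0, 0, 0, 0.0389], [0.094, 0, 0, 0, 0.0389], [0.094, 0, 0, 0, 0.0389], [0.094, 0, 0, 0, 0.0389], [0.094, 0, 0, 0, 0.0389]]}' | python3 steer.py; echo '{"increments":[[0.094, 0, 0, 0, 0.0389], [0.094, 0, 0, 0, 0.0389], [0.094, 0, 0, 0, 0.0389], [0.094, 0, 0, 0, 0.0389], [0.094, 0, 0, 0, 0.0283], [0.094, 0, 0, 0, 0], [0.094, 0, 0, 0, 0]]}' | python3 steer.py
```

```text
time: 0.82
tool_pos: [0.3711, 0.2996, 0.2241]
tcp_rot: [[-0.928, 0.372, -0.0], [0.372, 0.928, -0.0], [0.0, -0.0, -1.0]]
force: [0.8, 0.2, -0.6]
grip_width: 0.094
finger_force: 0.0
time: 1.48
tool_pos: [0.5001, -0.0023, 0.2242]
tcp_rot: [[-0.928, 0.373, 0.0], [0.373, 0.928, 0.0], [-0.0, 0.0, -1.0]]
force: [0.1, 0.6, 0.7]
grip_width: 0.0936
finger_force: 0.0
time: 1.9
tool_pos: [0.4997, -0.0004, 0.2239]
tcp_rot: [[-0.541, 0.841, -0.001], [0.841, 0.541, 0.0], [0.001, -0.0, -1.0]]
force: [-0.5, 0.4, -0.3]
grip_width: 0.0942
finger_force: 0.0
time: 2.48
tool_pos: [0.4997, -0.0002, 0.224]
tcp_rot: [[-0.003, 1.0, -0.0], [1.0, 0.003, 0.0], [0.0, -0.0, -1.0]]
force: [0.2, -0.8, 0.3]
grip_width: 0.0939
finger_force: 0.0
```

```bash
cat > snap.py <<'E'
import sys,numpy as np,cv2
from cell import ctrl, eyes, ticket, probe_bus
d=eyes.get_image("wrist");n=sys.argv[1];np.savez(f"pics/{n}.npz",**d);cv2.imwrite(f"pics/{n}.png",d["color"][:,:,::-1])
E
python3 snap.py w1; echo '{"increments":[[0.094, -0.0667, 0.0167, 0, 0], [0.094, -0.0667, 0.0167, 0, 0], [0.094, -0.0333, 0.0167, 0, 0], [0.094, 0, 0, 0, 0], [0.094, 0, 0, 0, 0]]}' | python3 steer.py;python3 snap.py w2
echo '{"increments":[[0.094, -0.0667, 0, 0, 0], [0.094, -0.0667, 0, 0, 0], [0.094, -0.0667, 0, 0, 0], [0.094, -0.0667, 0, 0, 0], [0.094, -0.0667, 0, 0, 0], [0.094, 0, 0, 0, 0], [0.094, 0, 0, 0, 0]]}' | python3 steer.py;python3 snap.py w3
echo '{"increments":[[0.094, -0.0667, 0, 0, 0], [0.094, -0.0667, 0, 0, 0], [0.094, -0.0333, 0, 0, 0], [0.094, 0, 0, 0, 0], [0.094, 0, 0, 0, 0]]}' | python3 steer.py;python3 snap.py w4
python3 -c "
import cv2
I=[cv2.resize(cv2.imread(f'pics/w{i}.png'),(400,250)) for i in (1,2,3,4)]
cv2.imwrite('pics/mont.png',cv2.vconcat([cv2.hconcat(I[:2]),cv2.hconcat(I[2:])]))
from h import *
for n in('w1','w2','w3','w4'):
    d=load(n)
    for c in 'rg':
        for b in blobs(d['color'],c,60): print(n,c,b[0],b[1])
"
```

```text
time: 2.95
tool_pos: [0.5299, -0.1009, 0.224]
tcp_rot: [[0.0, 1.0, -0.001], [1.0, -0.0, 0.001], [0.001, -0.001, -1.0]]
force: [-0.4, -0.4, -0.2]
grip_width: 0.0941
finger_force: 0.0
time: 3.58
tool_pos: [0.5298, -0.3004, 0.224]
tcp_rot: [[0.0, 1.0, -0.0], [1.0, -0.0, 0.001], [0.001, -0.0, -1.0]]
force: [0.0, 0.7, 0.3]
grip_width: 0.0939
finger_force: 0.0
time: 4.05
tool_pos: [0.5305, -0.3986, 0.2241]
tcp_rot: [[-0.002, 1.0, -0.0], [1.0, 0.002, 0.001], [0.001, -0.0, -1.0]]
force: [0.3, 1.0, 0.2]
grip_width: 0.094
finger_force: 0.0
w1 r [457.2 263.9] [445, 256, 21, 23, 251]
w1 r [411.4 303.1] [399, 273, 33, 49, 880]
w1 g [350.7  96. ] [318, 63, 68, 66, 4093]
w1 g [286.3 267.8] [276, 258, 22, 20, 367]
w2 r [414.  207.5] [380, 176, 71, 74, 3886]
w2 r [538.5 275.9] [495, 266, 87, 21, 1516]
w2 g [321.8  11.4] [287, 0, 71, 24, 1674]
w2 g [255.9 182.1] [245, 171, 23, 23, 451]
w3 r [428.9  35.6] [390, 0, 81, 74, 5265]
w3 r [573.1 108.6] [523, 98, 101, 22, 2026]
w3 r [267.8 182. ] [257, 171, 23, 23, 385]
w4 r [590.2   9.8] [539, 0, 101, 21, 2004]
w4 r [263.3  84.5] [252, 72, 24, 26, 492]
```

View pics/mont.png

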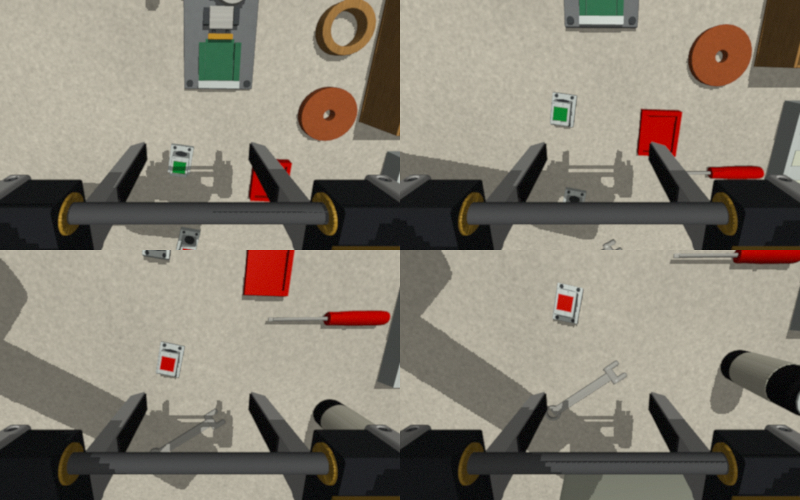

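The four wrist pictures (a 2x2 montage at 400x250 each) show:
- **Top left:** the clamp from the wrist, with the green nest at full-size pixel (350,96).
- **Top right:** the green housing at (256,182) and the tray at (414,207).
- **Bottom:** the red housing at (268,182) and then (263,84). The wrench and screwdriver are well clear.

```bash
cat > m.py <<'E'
from h import *
S=load("scene0");D=load("side0");w={i:load(f"w{i}") for i in(1,2,3,4)}
def sub(d,col,uv):
    b=min(blobs(d["color"],col),key=lambda b:np.hypot(*(b[0]-uv)))
    cn=max(cv2.findContours(b[2].astype(np.uint8),cv2.RETR_EXTERNAL,cv2.CHAIN_APPROX_NONE)[0],key=cv2.contourArea)[:,0]
    return b,cn
def rect(d,col,uv,z):
    b,cn=sub(d,col,uv);P=np.array([plane(d,p,z)[:2] for p in cn])*1000
    return np.round(np.array(cv2.minAreaRect(P.astype(np.float32))[0]),1),np.round(cv2.minAreaRect(P.astype(np.float32))[1:][0],1),round(cv2.minAreaRect(P.astype(np.float32))[2],1)
if __name__=="__main__":
    print("green sc+side+w2",tri([(S,(273.8,192.6)),(D,(360.4,240)),(w[2],(255.9,182.1))]),"w2+side",tri([(D,(360.4,240)),(w[2],(255.9,182.1))])[0],plane(w[2],(255.9,182.1),.038), plane(w[1],(286.3,267.8),.038))
    print("red w3w4",tri([(w[3],(267.8,182)),(w[4],(263.3,84.5))]),plane(w[3],(267.8,182),.038),plane(w[4],(263.3,84.5),.038))
    print("rg",rect(w[2],"g",(256,182),.038));print("rr",rect(w[3],"r",(268,182),.038),rect(w[4],"r",(263,84),.038))
    print("tray",rect(w[2],"r",(414,207),.017),rect(w[2],"r",(414,207),.008))
    # clamp in w1: dark-grey plate
    for z in(.012,.02): print("nest",rect(w[1],"g",(350,96),z))
    h=cv2.cvtColor(w[1]["color"],cv2.COLOR_RGB2HSV);print(h[120:130:4,300,:],h[60,300],h[96,310])
    cv2.imwrite("pics/big.png",cv2.resize(w[1]["color"][0:150,270:430,::-1],(640,600),interpolation=cv2.INTER_CUBIC))
E
python3 m.py
```

```text
green sc+side+w2 (array([ 0.46580203, -0.10786201,  0.03904103]), [np.float64(0.0010649981496190565), np.float64(0.0006909490125564142), np.float64(0.0010210899812959342)]) w2+side [ 0.4660023  -0.10661226  0.04098038] [ 0.46565883 -0.10706868  0.038     ] [ 0.46573067 -0.1078393   0.038     ]
red w3w4 (array([ 0.4785083 , -0.30588225,  0.0398889 ]), [np.float64(2.097207647633884e-05), np.float64(2.097207647639012e-05)]) [ 0.47824877 -0.30634975  0.038     ] [ 0.47820348 -0.30581428  0.038     ]
rg (array([ 465.6, -107.4]), array([23.1, 22.8]), 81.7)
rr (array([ 478.2, -306.5]), array([21. , 21.1]), 78.2) (array([ 478.1, -305.9]), array([21.3, 21.2]), 78.4)
tray (array([ 643. , -149.6]), array([88.6, 72.7]), 87.9) (array([ 645.8, -152.7]), array([90.8, 74.4]), 87.9)
nest (array([536.3,  81.5]), array([65.7, 70.2]), 89.2)
nest (array([535.5,  81.5]), array([64.3, 68.7]), 89.2)
[[ 75   5 111]
 [ 80   7 115]
 [ 90   5  94]] [ 80   7 114] [105   4 114]
```

View pics/big.png

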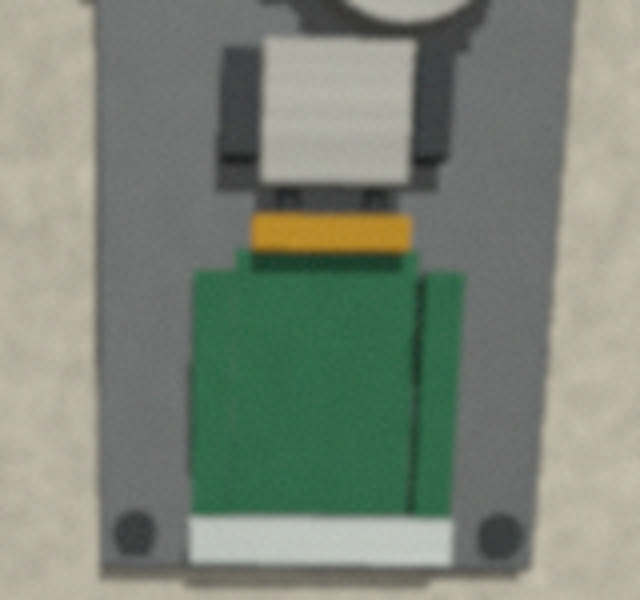

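The enlarged crop shows the nest. The floor's far corners are at (237,252) and (417,252), the stop wall's inner edge is at row 515, the brass jaw is at (252..412, 212..252), and the plate's bottom corners are at (100,570) and (530,570).

Run:
```python
from m import *
d=w[1]; print(d["extrinsics"][:3,3])
f=lambda n,x,y,z:print(n,(plane(d,(x/4+270-.375,y/4-.375),z)*1000).round(1))
f("floor far L",237,252,.012);f("floor far R",417,252,.012)
f("floor near R",410,515,.012)
for z in(.012,.022): f("stop L",190,516,z);f("stop R",452,516,z);f("stopouter L",190,565,z);f("stopouter R",452,565,z)
f("jawL",252,252,.022);f("jawR",412,252,.022)
f("jawL2",252,212,.022);f("jawR2",412,212,.022)
f("pusherL",262,37,.026);f("pusherR",415,37,.026);f("pusherL2",259,182,.026);f("pusherR2",412,182,.026)
f("plate L",102,568,.012);f("plate R",530,568,.012);f("plate Ltop",96,0,.012);f("plate Rtop",575,0,.012)
f("bolt L",135,532,.012);f("bolt R",499,537,.012)
f("wall L outer far",192,270,.021);f("wall L outer near",189,515,.021);f("wallR outer far",463,272,.021);f("wallR outer near",452,515,.021)
f("wallR inner far",424,275,.021);f("wallR inner near",414,515,.021)
```

```text
[0.49962979 0.08020771 0.38581471]
floor far L [512.5 115.1  12. ]
floor far R [559.3 115.2  12. ]
floor near R [560.7  47.9  12. ]
stop L [500.5  47.4  12. ]
stop R [572.3  47.6  12. ]
stopouter L [500.6  34.1  12. ]
stopouter R [573.   34.3  12. ]
stop L [500.5  48.3  22. ]
stop R [570.3  48.5  22. ]
stopouter L [500.6  35.3  22. ]
stopouter R [571.1  35.5  22. ]
jawL [515.9 114.1  22. ]
jawR [556.4 114.3  22. ]
jawL2 [515.8 123.5  22. ]
jawR2 [555.9 123.7  22. ]
pusherL [517.4 162.1  26. ]
pusherR [554.1 162.2  26. ]
pusherL2 [517.2 129.9  26. ]
pusherR2 [555.  130.1  26. ]
plate L [476.3  33.1  12. ]
plate R [594.6  33.5  12. ]
plate Ltop [476.7 173.4  12. ]
plate Rtop [595.5 173.8  12. ]
bolt L [485.5  43.   12. ]
bolt R [585.5  42.   12. ]
wall L outer far [500.8 109.9  21. ]
wall L outer near [500.3  48.5  21. ]
wallR outer far [569.8 109.6  21. ]
wallR outer near [570.5  48.7  21. ]
wallR inner far [559.9 108.9  21. ]
wallR inner near [560.3  48.7  21. ]
```

In the tool's units: 0.03 m / 0.6 = 0.05, 0.0232 m / 0.6 = 0.0387, 5.9 degrees / 180 = 0.0328.

```bash
echo '{"increments":[[0.07, 0.0387, -0.0217, 0.05, 0], [0.07, 0.0387, -0.0217, 0.05, 0], [0.07, 0.0387, -0.0217, 0.05, 0], [0.07, 0.0387, -0.0217, 0.05, 0], [0.07, 0, 0, 0, 0.0328], [0.07, 0, 0, 0, 0.0328], [0.07, 0, 0, 0, 0]]}' | python3 steer.py 25; echo '{"increments":[[0.07, 0, 0, 0.05, 0], [0.07, 0, 0, 0.0417, 0], [0.07, 0, 0, 0.0167, 0], [0.07, 0, 0, 0, 0], [0.07, 0, 0, 0, 0]]}' | python3 steer.py
```

```text
time: 4.68
tool_pos: [0.4778, -0.3043, 0.1037]
tcp_rot: [[0.203, 0.979, -0.001], [0.979, -0.203, 0.001], [0.001, -0.001, -1.0]]
force: [-0.4, 0.5, 0.1]
grip_width: 0.0702
finger_force: 0.0
time: 5.1
tool_pos: [0.4784, -0.307, 0.0398]
tcp_rot: [[0.202, 0.979, 0.0], [0.979, -0.202, -0.0], [-0.0, 0.0, -1.0]]
force: [1.0, -0.7, 0.6]
grip_width: 0.0704
finger_force: 0.0
```

In the tool's units: 0.007 m / 0.6 = 0.0117.

```bash
echo '{"increments":[[0.07, 0, 0, 0.0117, 0], [0.07, 0, 0, 0, 0], [0.02, 0, 0, 0, 0], [0.02, 0, 0, 0, 0], [0.02, 0, 0, 0, 0], [0.02, 0, 0, 0, 0], [0.02, 0, 0, 0, 0], [0.02, 0, 0, 0, 0]]}' | python3 steer.py 25; echo '{"increments":[[0.02, 0, 0, 0, 0], [0.02, 0, 0, 0, 0], [0.02, 0, 0, 0, 0]]}' | python3 steer.py
```

```text
time: 5.77
tool_pos: [0.4781, -0.3076, 0.0324]
tcp_rot: [[0.204, 0.979, 0.0], [0.979, -0.204, -0.0], [-0.0, 0.0, -1.0]]
force: [0.4, -0.1, -0.2]
grip_width: 0.0331
finger_force: 0.0
time: 6.02
tool_pos: [0.4781, -0.3076, 0.0324]
tcp_rot: [[0.204, 0.979, 0.0], [0.979, -0.204, -0.0], [-0.0, 0.0, -1.0]]
force: [0.8, 0.3, 0.7]
grip_width: 0.0317
finger_force: 25.0
```

In the tool's units: -0.04 m / 0.6 = -0.0667, -0.02 m / 0.6 = -0.0333, -4.9 degrees / 180 = -0.0272.

```bash
echo '{"increments":[[0.02, 0, 0, -0.0333, 0], [0.02, 0, 0, -0.0667, 0], [0.02, 0, 0, -0.0667, 0], [0.02, 0, 0, 0, -0.0272], [0.02, 0, 0, 0, -0.0272], [0.02, 0, 0, 0, 0]]}' | python3 steer.py; echo '{"increments":[[0.02, 0.0212, 0.055, 0, 0], [0.02, 0.0212, 0.055, 0, 0], [0.02, 0.0212, 0.055, 0, 0], [0.02, 0.0212, 0.055, 0, 0], [0.02, 0.0212, 0.055, 0, 0], [0.02, 0, 0, 0, 0], [0.02, 0, 0, 0, 0]]}' | python3 steer.py;python3 snap.py w5
python3 - <<'E'
from m import *
d=load("w5"); print(d["extrinsics"][:3,3])
for b in blobs(d["color"],"r",60): print(b[0],b[1])
b=max(blobs(d["color"],"r",60),key=lambda b:b[1][4] if b[0][1]<230 else 0)
print([rect(d,"r",b[0],z) for z in(.017,.008)])
for z in(.017,.008): print(rect(w[2],"r",(414,207),z)[0],rect(w[3],"r",(429,36),z))
E
```

```text
time: 6.52
tool_pos: [0.4778, -0.3073, 0.1323]
tcp_rot: [[0.033, 0.999, -0.0], [0.999, -0.033, 0.0], [0.0, -0.0, -1.0]]
force: [0.3, 0.4, -3.0]
grip_width: 0.0318
finger_force: 25.0
time: 7.1
tool_pos: [0.6454, -0.2482, 0.1301]
tcp_rot: [[0.034, 0.999, -0.003], [0.999, -0.034, 0.001], [0.001, -0.003, -1.0]]
force: [-0.1, -0.1, -2.7]
grip_width: 0.0319
finger_force: 25.0
[ 0.64866307 -0.16807917  0.29193969]
[310.8  71.4] [263, 13, 96, 120, 10922]
[504.4 170.1] [439, 155, 129, 31, 3346]
[316.  258.9] [294, 239, 45, 41, 1839]
[(array([ 644.2, -151.1]), array([86.7, 70.4]), 88.0), (array([ 644.1, -150.5]), array([89.5, 72.7]), 88.0)]
[ 643.  -149.6] (array([ 642.7, -160.9]), array([68.2, 72.8]), 88.0)
[ 645.8 -152.7] (array([ 645.4, -159.5]), array([69.8, 74.6]), 88.0)
```

View pics/w5.png

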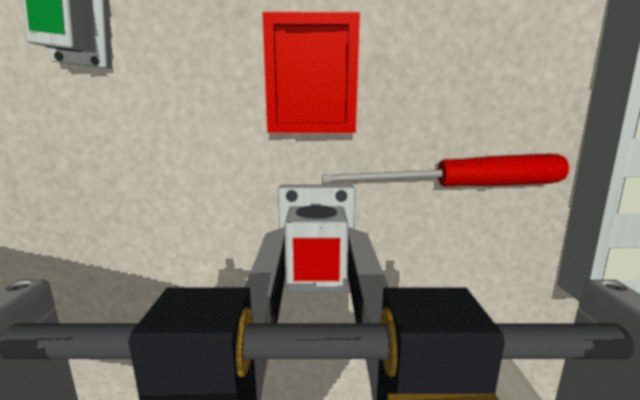

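The picture shows the red housing held level between the fingers with its tag at (316,259). The tray is at (311,72), outer corners about (263,13) to (358,132), and the screwdriver is to the right.

```bash
cat > t.py <<'E'
import sys
from m import *
from cell import ctrl, eyes, ticket, probe_bus
def tag(n,col,uv,dz):  # held tag measured centre minus TCP, in tool axes (mm)
    d=load(n);s=probe_bus.observe();z=s["tool_pos"][2]+dz
    b,cn=sub(d,col,uv);M=cv2.moments(cn);c=(M["m10"]/M["m00"],M["m01"]/M["m00"])
    p=plane(d,c,z);P=np.array([plane(d,q,z)[:2] for q in cn])*1000
    return (s["tcp_rot"].T@(p-s["tool_pos"])*1000).round(1),cv2.minAreaRect(P.astype(np.float32)),s["tool_pos"]
if __name__=="__main__": print(tag(sys.argv[1],sys.argv[2],(float(sys.argv[3]),float(sys.argv[4])),float(sys.argv[5])))
E
python3 t.py w5 r 316 259 .0056
```

```text
(array([ 1.8,  0.9, -5.6]), ((645.4013671875, -247.30667114257812), (22.488876342773438, 22.844083786010742), 88.15099334716797), array([ 0.64442563, -0.24885656,  0.13026929]))
```

In the tool's units: 0.032 m / 0.6 = 0.0533, 0.03 m / 0.6 = 0.05.

```bash
echo '{"increments":[[0.02, 0.0533, -0.0025, 0, 0], [0.02, 0.0533, -0.0025, 0, 0], [0.02, 0.0533, -0.0025, 0, 0], [0.02, 0, 0, 0.05, 0], [0.02, 0, 0, 0.05, 0], [0.02, 0, 0, 0.025, 0], [0.02, 0, 0, 0, 0], [0.02, 0, 0, 0, 0]]}' | python3 steer.py; echo '{"increments":[[0.02, 0, 0, 0.01, 0], [0.02, 0, 0, 0.005, 0], [0.02, 0, 0, 0.0033, 0], [0.02, 0, 0, 0.0017, 0], [0.02, 0, 0, 0, 0]]}' | python3 steer.py
```

```text
time: 7.82
tool_pos: [0.6427, -0.1541, 0.0564]
tcp_rot: [[0.036, 0.999, -0.002], [0.999, -0.036, 0.001], [0.001, -0.002, -1.0]]
force: [-0.0, 0.5, -2.3]
grip_width: 0.0321
finger_force: 25.0
time: 8.23
tool_pos: [0.6441, -0.1537, 0.0455]
tcp_rot: [[0.035, 0.999, 0.0], [0.999, -0.035, -0.0], [-0.0, 0.0, -1.0]]
force: [0.1, 0.3, -2.7]
grip_width: 0.032
finger_force: 25.0
```

In the tool's units: 0.002 m / 0.6 = 0.0033, 0.001 m / 0.6 = 0.0017.

```bash
echo '{"increments":[[0.02, 0, 0, 0.0033, 0], [0.02, 0, 0, 0.0017, 0], [0.02, 0, 0, 0.0017, 0], [0.02, 0, 0, 0, 0]]}' | python3 steer.py; echo '{"increments":[[0.02, 0, 0, 0.0012, 0], [0.02, 0, 0, 0.0008, 0], [0.02, 0, 0, 0, 0]]}' | python3 steer.py
```

```text
time: 8.57
tool_pos: [0.6438, -0.1535, 0.041]
tcp_rot: [[0.034, 0.999, -0.0], [0.999, -0.034, 0.0], [0.0, -0.0, -1.0]]
force: [-1.2, 0.9, -2.4]
grip_width: 0.0315
finger_force: 25.0
time: 8.82
tool_pos: [0.644, -0.1536, 0.0404]
tcp_rot: [[0.034, 0.999, 0.0], [0.999, -0.034, -0.0], [-0.0, 0.0, -1.0]]
force: [0.1, 0.5, -0.7]
grip_width: 0.0316
finger_force: 25.0
```

In the tool's units: -0.04 m / 0.6 = -0.0667, -0.02 m / 0.6 = -0.0333.

```bash
echo '{"increments":[[0.02, 0, 0, 0.0007, 0], [0.06, 0, 0, 0, 0], [0.06, 0, 0, 0, 0], [0.06, 0, 0, 0, 0], [0.06, 0, 0, -0.0333, 0], [0.06, 0, 0, -0.0667, 0], [0.06, 0, 0, -0.0333, 0]]}' | python3 steer.py; python3 snap.py w6; echo '{"increments":[[0.07, 0.0133, -0.06, 0, 0], [0.07, 0.0133, -0.06, 0, 0], [0.07, 0.0133, -0.06, 0, 0], [0.07, 0.0133, -0.06, 0, 0], [0.07, 0.0133, -0.06, 0, 0], [0.07, 0, 0, 0, 0.035], [0.07, 0, 0, 0, 0], [0.07, 0, 0, 0, 0]]}' | python3 steer.py
python3 - <<'E'
from m import *
d=load("w6")
for b in blobs(d["color"],"r",60): print(b[0],b[1])
E
```

```text
time: 9.4
tool_pos: [0.6453, -0.1541, 0.1231]
tcp_rot: [[0.034, 0.999, 0.004], [0.999, -0.034, -0.001], [-0.001, 0.004, -1.0]]
force: [0.4, 0.1, 1.6]
grip_width: 0.0599
finger_force: 0.0
time: 10.12
tool_pos: [0.4661, -0.1078, 0.1203]
tcp_rot: [[0.142, 0.99, 0.002], [0.99, -0.142, -0.001], [-0.001, 0.002, -1.0]]
force: [0.6, 0.0, 0.2]
grip_width: 0.07
finger_force: 0.0
[314.6 187.3] [270, 141, 89, 103, 4523]
[314.1 207.4] [299, 194, 31, 28, 817]
[495.2 274.2] [434, 260, 120, 28, 2929]
```

In the tool's units: 0.03 m / 0.6 = 0.05, 0.015 m / 0.6 = 0.025.

```bash
echo '{"increments":[[0.07, 0, 0, 0.05, 0], [0.07, 0, 0, 0.05, 0], [0.07, 0, 0, 0.025, 0], [0.07, 0, 0, 0.0133, 0], [0.07, 0, 0, 0.0083, 0], [0.07, 0, 0, 0, 0], [0.02, 0, 0, 0, 0], [0.02, 0, 0, 0, 0]]}' | python3 steer.py 25; echo '{"increments":[[0.02, 0, 0, 0, 0], [0.02, 0, 0, 0, 0], [0.02, 0, 0, 0, 0], [0.02, 0, 0, 0, 0], [0.02, 0, 0, 0, 0], [0.02, 0, 0, 0, 0], [0.02, 0, 0, 0, 0]]}' | python3 steer.py
```

```text
time: 10.78
tool_pos: [0.4667, -0.108, 0.0329]
tcp_rot: [[0.144, 0.99, 0.002], [0.99, -0.143, -0.001], [-0.001, 0.002, -1.0]]
force: [0.2, -1.7, 1.2]
grip_width: 0.0599
finger_force: 0.0
time: 11.37
tool_pos: [0.4657, -0.1075, 0.032]
tcp_rot: [[0.144, 0.99, 0.0], [0.99, -0.144, -0.0], [-0.0, 0.0, -1.0]]
force: [-1.1, -0.2, 2.7]
grip_width: 0.0316
finger_force: 25.0
```

Run:
```python
from m import *
d=load("w6")
print("tray/tag",rect(d,"r",(314.6,187),.017),rect(d,"r",(314,207),.046))
```

```text
tray/tag (array([ 644.3, -150.9]), array([87.8, 70.5]), 88.0) (array([ 644. , -152.9]), array([21.2, 22.3]), 88.0)
```

In the tool's units: -0.04 m / 0.6 = -0.0667, -0.02 m / 0.6 = -0.0333, -4.2 degrees / 180 = -0.0233.

```bash
echo '{"increments":[[0.02, 0, 0, -0.0333, 0], [0.02, 0, 0, -0.0667, 0], [0.02, 0, 0, -0.0667, 0], [0.02, 0, 0, 0, -0.0228], [0.02, 0, 0, 0, -0.0233], [0.02, 0, 0, 0, 0]]}' | python3 steer.py; echo '{"increments":[[0.02, 0.0483, 0.0392, 0, 0], [0.02, 0.0483, 0.0392, 0, 0], [0.02, 0.0483, 0.0392, 0, 0], [0.02, 0, 0, 0, 0], [0.02, 0, 0, 0, 0], [0.02, 0, 0, 0, 0]]}' | python3 steer.py;python3 snap.py w7; python3 t.py w7 g 316 259 .006; python3 -c "
import cv2
a=cv2.imread('pics/w7.png')[0:300,120:520];cv2.imwrite('pics/w7c.png',cv2.resize(a,(800,600),interpolation=cv2.INTER_CUBIC))"
```

```text
time: 11.87
tool_pos: [0.4651, -0.1073, 0.1316]
tcp_rot: [[-0.002, 1.0, -0.0], [1.0, 0.002, -0.0], [-0.0, -0.0, -1.0]]
force: [-0.2, 1.1, -2.4]
grip_width: 0.0323
finger_force: 25.0
time: 12.37
tool_pos: [0.5348, -0.0202, 0.1303]
tcp_rot: [[0.0, 1.0, -0.003], [1.0, -0.0, 0.0], [0.0, -0.003, -1.0]]
force: [0.4, 0.2, -3.2]
grip_width: 0.0318
finger_force: 25.0
(array([ 0.8,  0.1, -6. ]), ((534.8131713867188, -20.159912109375), (23.704044342041016, 23.643665313720703), 0.12305311858654022), array([ 0.5347383 , -0.02063267,  0.13051287]))
```

View pics/w7c.png

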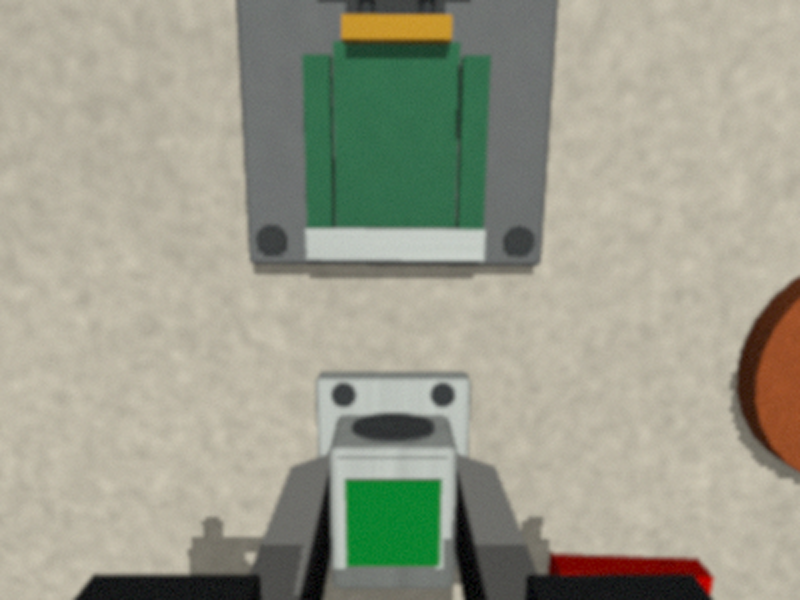

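The crop shows the green housing held level with its tag centred at (393,523). Ahead of it the nest is empty: inner walls at columns 333 and 459, stop inner edge at row 228, jaw front at row 42, bolts at (272,240) and (518,241).

Run:
```python
from m import *
d=load("w7");print(d["extrinsics"][:3,3])
f=lambda n,x,y,z:print(n,(plane(d,(x/2+120-.25,y/2-.25),z)*1000).round(1))
f("stopL",306,228,.017);f("stopR",486,228,.017)
f("in wall L near",333,225,.021);f("R near",459,225,.021);f("L far",332,58,.021);f("R far",462,58,.021)
f("out L near",308,225,.021);f("out R near",486,225,.021);f("L far",303,56,.021);f("R far",490,56,.021)
f("jawL",340,42,.022);f("jawR",452,42,.022);f("boltL",272,240,.012);f("boltR",518,241,.012)
```

```text
[0.53531723 0.06019716 0.29206322]
stopL [499.9  47.8  17. ]
stopR [571.5  47.8  17. ]
in wall L near [511.   49.1  21. ]
R near [560.4  49.1  21. ]
L far [512.1 108.8  21. ]
R far [559.9 108.8  21. ]
out L near [501.2  49.1  21. ]
out R near [571.   49.1  21. ]
L far [501.5 109.5  21. ]
R far [570.1 109.5  21. ]
jawL [515.2 113.9  22. ]
jawR [556.  113.9  22. ]
boltL [485.2  42.8  12. ]
boltR [585.4  42.5  12. ]
```

In the tool's units: 0.034 m / 0.6 = 0.0567, 0.0333 m / 0.6 = 0.0555.

```bash
echo '{"increments":[[0.02, 0.0567, 0.0005, 0, 0], [0.02, 0.0567, 0.0005, 0, 0], [0.02, 0.0555, 0.0005, 0, 0], [0.02, 0, 0, 0.05, 0], [0.02, 0, 0, 0.05, 0], [0.02, 0, 0, 0.0167, 0], [0.02, 0, 0, 0, 0], [0.02, 0, 0, 0, 0]]}' | python3 steer.py; echo '{"increments":[[0.02, 0, 0, 0, 0], [0.02, 0, 0, 0, 0]]}' | python3 steer.py;python3 -c "
from cell import ctrl, eyes, ticket, probe_bus
import numpy as np
s=probe_bus.observe();print(s['tool_pos'],s['q'])"
```

```text
time: 13.08
tool_pos: [0.5365, 0.08, 0.0617]
tcp_rot: [[0.001, 1.0, -0.001], [1.0, -0.001, -0.0], [-0.0, -0.001, -1.0]]
force: [0.2, 0.2, -2.0]
grip_width: 0.032
finger_force: 25.0
time: 13.25
tool_pos: [0.5383, 0.0803, 0.0636]
tcp_rot: [[0.001, 1.0, 0.004], [1.0, -0.001, -0.0], [-0.0, 0.004, -1.0]]
force: [-0.4, 0.2, -2.8]
grip_width: 0.0319
finger_force: 25.0
[0.53827119 0.08030396 0.06363502] [-3.45606675e+00  1.17996428e+01  1.10457243e+02  1.71681292e-03
  5.75402599e+01 -3.41986740e+00]
```

In the tool's units: 0.002 m / 0.6 = 0.0033.

```bash
echo '{"increments":[[0.02, 0, 0, 0, 0], [0.02, 0, 0, 0, 0], [0.02, 0, 0, 0, 0]]}' | python3 steer.py|head -2;echo '{"increments":[[0.02, 0, 0, 0.0033, 0], [0.02, 0, 0, 0, 0]]}' | python3 steer.py|head -2;echo '{"increments":[[0.02, 0, 0, 0, 0]]}' | python3 steer.py|head -2; python3 snap.py w8; python3 t.py w8 g 316 259 .006
```

```text
time: 13.5
tool_pos: [0.5372, 0.0808, 0.0624]
time: 13.67
tool_pos: [0.5365, 0.081, 0.0594]
time: 13.75
tool_pos: [0.5365, 0.081, 0.0595]
(array([ 0.2, -0. , -6. ]), ((536.5615234375, 80.885986328125), (23.810184478759766, 23.674055099487305), 0.07504021376371384), array([0.53659729, 0.08093776, 0.05949134]))
```

In the tool's units: 0.004 m / 0.6 = 0.0067, 0.003 m / 0.6 = 0.005.

```bash
echo '{"increments":[[0.02, 0, -0.0012, 0, 0], [0.02, 0, 0, 0.0067, 0], [0.02, 0, 0, 0.005, 0], [0.02, 0, 0, 0.0033, 0], [0.02, 0, 0, 0, 0], [0.02, 0, 0, 0, 0]]}' | python3 steer.py|head -4; echo '{"increments":[[0.02, 0, 0, 0.0033, 0], [0.02, 0, 0, 0.0033, 0], [0.02, 0, 0, 0, 0], [0.02, 0, 0, 0, 0]]}' | python3 steer.py
```

```text
time: 14.3
tool_pos: [0.5358, 0.0809, 0.0503]
tcp_rot: [[-0.0, 1.0, -0.001], [1.0, 0.0, 0.0], [0.0, -0.001, -1.0]]
force: [-0.1, -0.2, -2.3]
time: 14.63
tool_pos: [0.5359, 0.0809, 0.0465]
tcp_rot: [[-0.0, 1.0, -0.0], [1.0, 0.0, 0.0], [0.0, -0.0, -1.0]]
force: [0.3, 0.2, -3.0]
grip_width: 0.0321
finger_force: 25.0
```

Well inside the walls (bottom about 14.5 mm) with no contact yet.

In the tool's units: 0.001 m / 0.6 = 0.0017, 0.0007 m / 0.6 = 0.0012.

```bash
echo '{"increments":[[0.02, 0, 0, 0.0017, 0], [0.02, 0, 0, 0.0012, 0], [0.02, 0, 0, 0, 0], [0.02, 0, 0, 0, 0]]}' | python3 steer.py; echo '{"increments":[[0.02, 0, 0, 0.001, 0], [0.02, 0, 0, 0, 0], [0.02, 0, 0, 0, 0]]}' | python3 steer.py
```

```text
time: 14.97
tool_pos: [0.536, 0.0809, 0.0449]
tcp_rot: [[-0.0, 1.0, -0.0], [1.0, 0.0, -0.0], [-0.0, -0.0, -1.0]]
force: [-0.2, -0.9, -2.4]
grip_width: 0.0318
finger_force: 25.0
time: 15.22
tool_pos: [0.536, 0.0809, 0.0444]
tcp_rot: [[-0.0, 1.0, -0.0], [1.0, 0.0, -0.0], [-0.0, -0.0, -1.0]]
force: [0.4, 0.4, -3.0]
grip_width: 0.032
finger_force: 25.0
```

In the tool's units: 0.0005 m / 0.6 = 0.0008, 0.0003 m / 0.6 = 0.0005.

```bash
echo '{"increments":[[0.02, 0, 0, 0.0008, 0], [0.02, 0, 0, 0.0005, 0], [0.02, 0, 0, 0, 0], [0.02, 0, 0, 0, 0]]}' | python3 steer.py
```

```text
time: 15.55
tool_pos: [0.5361, 0.0809, 0.044]
tcp_rot: [[-0.0, 1.0, -0.0], [1.0, 0.0, -0.0], [-0.0, -0.0, -1.0]]
force: [-3.0, 0.1, 2.8]
grip_width: 0.0318
finger_force: 25.0
```

In the tool's units: -0.04 m / 0.6 = -0.0667, -0.02 m / 0.6 = -0.0333.

```bash
echo '{"increments":[[0.06, 0, 0, 0, 0], [0.06, 0, 0, 0, 0], [0.06, 0, 0, 0, 0], [0.06, 0, 0, -0.0333, 0], [0.06, 0, 0, -0.0667, 0], [0.06, 0, 0, -0.0667, 0], [0.06, 0, 0, -0.0333, 0]]}' | python3 steer.py|head -2;echo '{"increments":[[0.06, -0.0333, -0.05, 0, 0], [0.06, -0.0333, -0.05, 0, 0], [0.06, 0, 0, 0, 0], [0.06, 0, 0, 0, 0], [0.06, 0, 0, 0, 0]]}' | python3 steer.py|head -2; python3 snap.py w9
python3 - <<'E'
from m import *
from cell import ctrl, eyes, ticket, probe_bus
d=load("w9");print(d["extrinsics"][:3,3])
for c in "rg":
    for b in blobs(d["color"],c,60): print(c,b[0],b[1])
E
cp pics/w9.png pics/w9v.png
```

```text
time: 16.13
tool_pos: [0.5383, 0.0809, 0.1685]
time: 16.55
tool_pos: [0.4767, 0.0408, 0.164]
[0.47652135 0.12128227 0.32575941]
g [349.5 143.6] [342, 105, 20, 74, 909]
g [413.7 144.3] [405, 112, 17, 67, 685]
g [389.  147.5] [375, 134, 29, 28, 788]
```

View pics/w9v.png

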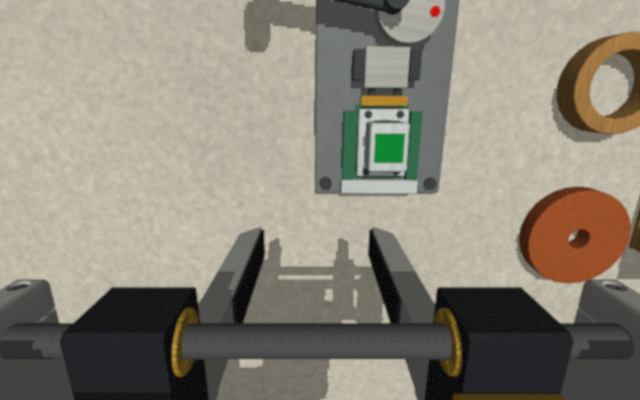

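The picture shows the green housing sitting square and flat in the nest, tag at (389,147), with the jaw open behind it. The knob is just out of the frame at the top, so I'll turn the tool outward along the lever to see it.

The manual's scale: shifts go in shares of 0.6 m and turns go in shares of pi rad. Converting my numbers, 0.038 m / 0.6 = 0.0633, 0.0148 m / 0.6 = 0.0247, -7 degrees / 180 = -0.0389.

```bash
echo '{"increments":[[0.06, 0.0633, 0.0247, 0, 0], [0.06, 0.0633, 0.0247, 0, 0], [0.06, 0.0633, 0.0247, 0, 0], [0.06, 0.0633, 0.0247, 0, 0], [0.06, 0, 0, 0, -0.0389], [0.06, 0, 0, 0, -0.0389], [0.06, 0, 0, 0, -0.0389], [0.06, 0, 0, 0, -0.0389]]}' | python3 steer.py|head -2;echo '{"increments":[[0.06, 0, 0, 0, -0.0389], [0.06, 0, 0, 0, -0.0389], [0.06, 0, 0, 0, -0.0389], [0.06, 0, 0, 0, -0.0389], [0.06, 0, 0, 0, -0.0389], [0.06, 0, 0, 0, -0.0389], [0.06, 0, 0, 0, -0.0389], [0.06, 0, 0, 0, -0.0167]]}' | python3 steer.py|head -3;echo '{"increments":[[0.06, 0, 0, 0, 0], [0.06, 0, 0, 0, 0], [0.06, 0, 0, 0, 0]]}' | python3 steer.py|head -3; python3 snap.py wa
python3 - <<'E'
from m import *
d=load("wa");print(d["extrinsics"][:3,3])
for c in "rg":
    for b in blobs(d["color"],c,60): print(c,b[0],b[1])
E
```

```text
time: 17.27
tool_pos: [0.5361, 0.1942, 0.1632]
time: 17.93
tool_pos: [0.5361, 0.1937, 0.1633]
tcp_rot: [[-0.986, 0.167, 0.0], [0.167, 0.986, 0.0], [-0.0, 0.0, -1.0]]
time: 18.18
tool_pos: [0.5356, 0.1933, 0.1634]
tcp_rot: [[-0.985, 0.174, -0.0], [0.174, 0.985, 0.0], [0.0, 0.0, -1.0]]
[0.45655834 0.20741643 0.32518475]
r [318.8  52.4] [303, 33, 33, 41, 1050]
r [ 60.3 310.4] [54, 296, 15, 27, 177]
g [191.2 177.4] [157, 167, 75, 23, 816]
g [188.8 218.1] [173, 204, 33, 29, 683]
g [208.9 235.4] [175, 226, 64, 19, 489]
```

View pics/wa.png

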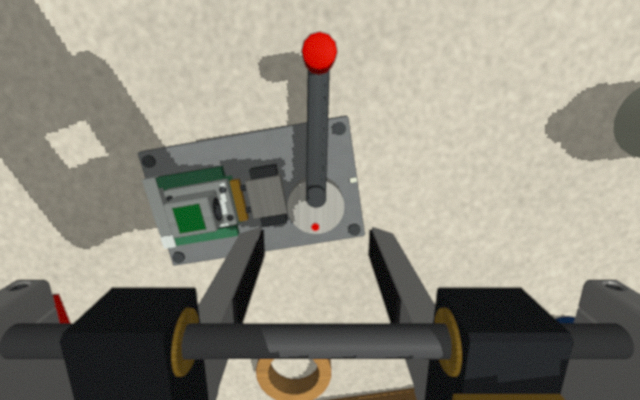

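The picture shows the lever pointing almost straight up in the image, with the knob disc at (319,49). The axle is at about (315,195), and the white mark on the plate edge is at (353,180), at the lever's highest-lift direction.

Run:
```python
from m import *
d=load("wa")
print(plane(d,(319,49.5),.093), "tri", tri([(d,(319,49.5)),(D,(289.3,341)),(S,(345.2,131.5))]))
print("axle top",[plane(d,(315.5,195),z).round(4) for z in(.03,.043,.05)],"mark",plane(d,(353.5,180),.012).round(4))
k=plane(d,(319,49.5),.093); v=k[:2]-[.5357,.1928]; print(np.hypot(*v),180-np.degrees(np.arctan2(v[1],v[0])))
```

```text
[0.42775421 0.21429744 0.093     ] tri (array([0.42844881, 0.21181371, 0.08511336]), [np.float64(0.003178331860130559), np.float64(0.0026963801453365518), np.float64(0.0017141992019705254)])
axle top [array([0.5407, 0.1919, 0.03  ]), array([0.537 , 0.1926, 0.043 ]), array([0.535, 0.193, 0.05 ])] mark [0.5374 0.2294 0.012 ]
0.11006558505912425 11.263113930588474
```

In the tool's units: 0.0366 m / 0.6 = 0.061, 0.03 m / 0.6 = 0.05, 1.3 degrees / 180 = 0.0072.

```bash
echo '{"increments":[[0.06, 0.061, 0.001, 0, 0], [0.06, 0.061, 0.001, 0, 0], [0.06, 0.061, 0.001, 0, 0.0072], [0.06, 0, 0, 0, 0], [0.06, 0, 0, 0.05, 0], [0.06, 0, 0, 0.05, 0], [0.06, 0, 0, 0.0333, 0], [0.06, 0, 0, 0, 0]]}' | python3 steer.py 40|head -4;echo '{"increments":[[0.06, 0, 0, 0.0083, 0], [0.06, 0, 0, 0, 0], [0.01, 0, 0, 0, 0], [0.01, 0, 0, 0, 0], [0.01, 0, 0, 0, 0], [0.01, 0, 0, 0, 0], [0.01, 0, 0, 0, 0], [0.01, 0, 0, 0, 0]]}' | python3 steer.py 40;echo '{"increments":[[0.01, 0, 0, 0, 0], [0.01, 0, 0, 0, 0], [0.01, 0, 0, 0, 0], [0.01, 0, 0, 0, 0]]}' | python3 steer.py 40
```

```text
time: 18.9
tool_pos: [0.4245, 0.213, 0.0796]
tcp_rot: [[-0.981, 0.196, -0.008], [0.196, 0.981, -0.002], [0.007, -0.003, -1.0]]
force: [0.1, 0.1, -0.3]
time: 19.57
tool_pos: [0.4275, 0.2138, 0.0788]
tcp_rot: [[-0.981, 0.196, 0.001], [0.196, 0.981, 0.0], [-0.0, 0.0, -1.0]]
force: [-0.1, -0.4, 0.8]
grip_width: 0.0234
finger_force: 28.7
time: 19.9
tool_pos: [0.4275, 0.2138, 0.0788]
tcp_rot: [[-0.981, 0.196, 0.0], [0.196, 0.981, 0.0], [-0.0, 0.0, -1.0]]
force: [-0.5, -0.1, 3.0]
grip_width: 0.0235
finger_force: 40.0
```

In the tool's units: 0.00767 m / 0.6 = 0.0128, -0.00027 m / 0.6 = -0.0005, 4 degrees / 180 = 0.0222.

```bash
echo '{"increments":[[0.01, -0.0005, 0.0128, 0, 0.0222], [0.01, -0.0005, 0.0128, 0, 0.0222], [0.01, -0.0005, 0.0128, 0, 0.0222], [0.01, -0.0005, 0.0128, 0, 0.0222], [0.01, -0.0005, 0.0128, 0, 0.0222], [0.01, -0.0005, 0.0128, 0, 0.0222], [0.01, 0, 0, 0, 0], [0.01, 0, 0, 0, 0]]}' | python3 steer.py 40
python3 - <<'E'
from cell import ctrl, eyes, ticket, probe_bus
import numpy as np
p=probe_bus.observe()["tool_pos"];v=p[:2]-[.5357,.1928];print(np.hypot(*v),180-np.degrees(np.arctan2(v[1],v[0])))
E
```

```text
time: 20.57
tool_pos: [0.4454, 0.256, 0.0788]
tcp_rot: [[-0.818, 0.576, -0.0], [0.576, 0.818, 0.001], [0.0, 0.0, -1.0]]
force: [-1.5, 1.2, 4.6]
grip_width: 0.0234
finger_force: 40.0
0.11022266342278543 35.015543525244055
```

In the tool's units: 0.00767 m / 0.6 = 0.0128, -0.00027 m / 0.6 = -0.0005, 4 degrees / 180 = 0.0222.

```bash
echo '{"increments":[[0.01, -0.0005, 0.0128, 0, 0.0222], [0.01, -0.0005, 0.0128, 0, 0.0222], [0.01, -0.0005, 0.0128, 0, 0.0222], [0.01, -0.0005, 0.0128, 0, 0.0222], [0.01, -0.0005, 0.0128, 0, 0.0222], [0.01, -0.0005, 0.0128, 0, 0.0222], [0.01, 0, 0, 0, 0]]}' | python3 steer.py 40;  echo '{"increments":[[0.01, -0.0005, 0.0128, 0, 0.0222], [0.01, -0.0005, 0.0128, 0, 0.0222], [0.01, -0.0005, 0.0128, 0, 0.0222], [0.01, -0.0005, 0.0128, 0, 0.0222], [0.01, -0.0005, 0.0128, 0, 0.0222], [0.01, 0, 0, 0, 0], [0.01, 0, 0, 0, 0], [0.01, 0, 0, 0, 0]]}' | python3 steer.py 40
cat > a.py <<'E'
from cell import ctrl, eyes, ticket, probe_bus
import numpy as np
s=probe_bus.observe();v=s["tool_pos"][:2]-[.5357,.1928];print(np.hypot(*v),180-np.degrees(np.arctan2(v[1],v[0])),s["tool_pos"],s["force"])
E
python3 a.py
```

```text
time: 21.15
tool_pos: [0.4788, 0.2873, 0.0787]
tcp_rot: [[-0.51, 0.86, -0.002], [0.86, 0.51, 0.001], [0.002, -0.001, -1.0]]
force: [-3.8, 2.4, 6.1]
grip_width: 0.023
finger_force: 40.0
time: 21.82
tool_pos: [0.5142, 0.3011, 0.0788]
tcp_rot: [[-0.188, 0.982, -0.001], [0.982, 0.188, 0.002], [0.002, -0.0, -1.0]]
force: [-3.7, 5.2, 4.1]
grip_width: 0.0232
finger_force: 40.0
0.11041799446499435 78.7866917372192 [0.51422787 0.30111012 0.07882214] [-3.74112138  5.16105749  4.06158233]
```

In the tool's units: 0.00767 m / 0.6 = 0.0128, 0.0061 m / 0.6 = 0.0102, 3.2 degrees / 180 = 0.0178.

```bash
echo '{"increments":[[0.01, -0.0005, 0.0128, 0, 0.0222], [0.01, -0.0005, 0.0128, 0, 0.0222], [0.01, -0.0003, 0.0102, 0, 0.0178], [0.01, 0, 0, 0, 0], [0.01, 0, 0, 0, 0], [0.01, 0, 0, 0, 0]]}' | python3 steer.py 40; python3 a.py
python3 - <<'E'
from cell import ctrl, eyes, ticket, probe_bus
import cv2,numpy as np
from h import *
I=[]
for n,(x,y) in (("wrist",(160,0)),("side",(200,210)),("scene",(290,90))):
    d=eyes.get_image(n);np.savez(f"pics/{n}9.npz",**d)
    w,h=(320,300) if n=="wrist" else (140,140)
    I.append(d["color"][y:y+h,x:x+w,::-1])
o=np.zeros((600,800,3),np.uint8);o[:300,:320]=I[0];o[:400,400:800]=cv2.resize(I[1],(400,400));o[300:600,0:300]=cv2.resize(I[2],(300,300))
cv2.imwrite("pics/fin.png",o)
pts=np.array([(.4275,.2138),(.4454,.256),(.4788,.2873),(.5142,.3011)])
from scipy.optimize import least_squares
print(least_squares(lambda c:np.hypot(*(pts-c).T)-.110,[.5357,.1928]).x)
E
```

```text
time: 22.32
tool_pos: [0.5353, 0.3033, 0.0788]
tcp_rot: [[0.007, 1.0, -0.001], [1.0, -0.007, 0.003], [0.003, -0.001, -1.0]]
force: [-3.6, 5.5, 3.8]
grip_width: 0.0232
finger_force: 40.0
0.11049842617175447 89.80998535061742 [0.53533355 0.30329782 0.07882654] [-3.60309457  5.47956764  3.83459928]
[0.53560199 0.19314489]
```

View pics/fin.png

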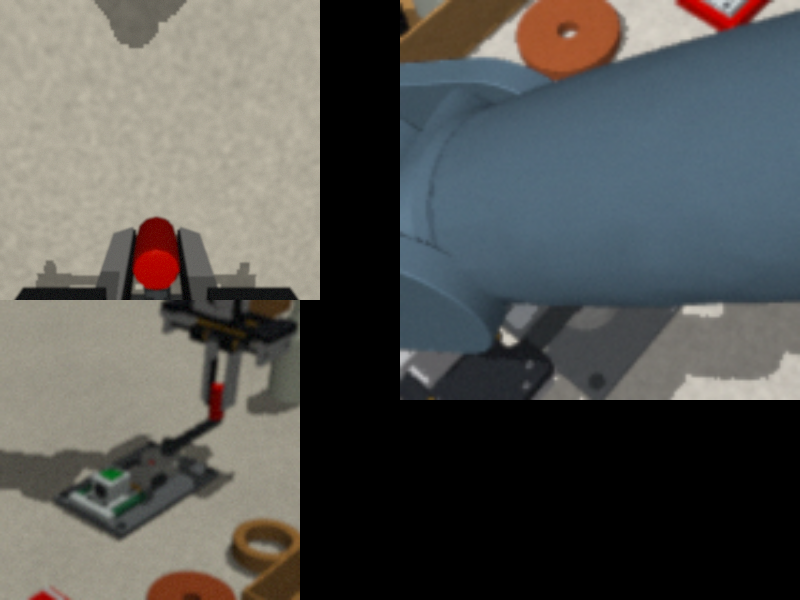

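The wrist part shows the knob held between the fingers at (157,268). The scene part shows the lever pointing straight away from the nest with the green housing seated and clamped. The side view is blocked by the arm. The computed lever angle is 89.8°, so I am handing in.

```bash
python3 a.py; python3 -c "
from cell import ctrl, eyes, ticket, probe_bus
print(ticket.hand_in())"
```

```text
0.11050368482605347 89.78388031098342 [0.53528318 0.3033029  0.07882188] [-3.02323679  5.67452558  3.77882525]
the job is handed in; nothing more can be done
None
```

The job is handed in: the green housing is in the clamp nest and the red one in the reject nest, both lowered in, and the arm is holding the cam lever at about 89.8° (highest lift is 90°); I moved clear of the bystanders but did not re-measure them at the end.

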